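# Stand an order's bottles on their check mats

## Robot

A 6-joint arm with a two-finger parallel gripper is mounted at the origin on the work surface. World frame = base frame: x ahead of the robot, y to its left, z up, the work surface at z = 0. Lengths are in m, angles in degrees, forces in N, time in s.
With the tool pointing down it reaches from about 0.4 to 0.825 m from the base axis. Payload 7 kg.
Tool frame: the origin (TCP) lies on the centre line of the jaws, within the pads' length; the fingertips stand 14 mm ahead of it and the grasp point (between the pads) lies 5 mm behind it; z points along the fingers, y is the line along which they close (so a half turn about z gives the same grasp; the last joint's range is limited). The gripper opens to 88 mm and grips with 3 to 60 N. Pads are 19 mm wide; open, the fingers measure 130 mm over their backs; the gripper's body (78 mm by 193 mm) begins 47 mm behind the grasp point.
Start: joints at [-57.806, 20.546, 0.682, 0, -70.136, -16.507], TCP at [0.182, -0.65, 0.241] pointing down, gripper open.
Joint ranges: [-176.03, 176.03], [-82.01, 121.73], [-58.28, 71.71], [-173.87, 95.51], [-174.79, -0.11], [-173.66, 173.66]. Speed limits (degrees/s): [136.94, 136.94, 172.46, 180, 180, 180].

## Interface

Orientations are given as [roll, pitch, yaw] about the fixed x, y, z axes, in that order (R = Rz(yaw) Ry(pitch) Rx(roll)).
In Python, from plant import r gives the robot as it stands.
- The arm moves only by the tool send_rows, never from a script. Its argument "steps" is a list of rows, each an object with "dp": the shift along the tool's x, y, z in mm, a list of three; "roll": the turn about the tool's z in rad; "jaw": the opening in per cent of the stroke, from 0 (shut) to 100 (fully open). In form: [{"dp": [tx, ty, tz], "roll": roll, "jaw": jaw}, ...]. A call has 1 to 5 rows; each row is the pose to reach, as a shift and turn from the pose commanded when the call began, along the tool's axes at that moment; what a row does not reach only later rows make up. A row lasts 1/8 s, in which the tool goes at most 62.5 mm and 10.7 degrees, less where a joint would pass 70% of its speed; a pose out of reach is approached as far as the arm can. A call with a gripper value outside its range is refused whole. The fingers move at their own pace and stop on an object; "newtons" is the grip in N (left out, the last holds). Time passes only in rows, so rows that repeat a pose let the fingers close. It gives the time, the measured TCP pose, the force, the opening and the grip force at its end, in the units of the state.
- r.get_state(): the state, without advancing time (a new reading comes with each control period).
- r.capture(name): name is "scene" or "side" or "wrist"; returns a dict with "image" (400x640x3 uint8, blue, green, red), "K" (3x3 intrinsics, pixels), "rvec" (rotation vector, rad) and "tvec" (3), from world to camera coordinates, as OpenCV has them. Camera axes: x right, y down, z forward; pixel columns grow to the right and rows downward; lengths in m; the calibration is good to about 2 mm. A picture is of the moment at which its call begins. There is no depth.
- r.close_job(): hands the job in; it is judged then, once.
The state is a dict: "time_s": time; "joints": joint angles; "qd": joint speeds; "joint_torque": joint torques, N m; "tcp_pos": TCP position; "eef_rot": TCP orientation; "contact_force": force on the tool from outside, world axes, zero at the start; "moment": the same for the moment, N m; "gripper_width": finger opening in m; "gripper_force": force on a finger pad.
Only numpy, scipy, OpenCV 4.12 (cv2) and the standard library are available. Lean on these libraries where they do the work, as an engineer would, in place of code of your own. Each camera call takes 0.05 s, during which the arm holds its last target. There are 200 camera calls.

## Task

Before the order is packed, stand each of the four blue bottles that stand singly on the bench (not the stock in the boxes) upright on the grey mat whose white outline has the shape and size of its foot, centred in the outline and turned the way it is drawn. Set the bottles down without dropping them or tipping any over, and leave the white canister and the roll of tape where they are.

Things in the scene. Friction and masses are not known exactly. Their poses are not given: they have to be found in the camera images.
- dropper_bottle: Loose dark blue glass bottle with a paper label band, standing on the bench on the robot's left (y > 0): the slim round one, straight body 32 mm across up to 70 mm, then a shoulder, a narrow white collar (20 mm) and a thin white dropper teat, 98 mm tall in all; about 90 g. Best gripped on the body about 60 mm up. Origin: centre of its underside; z up.
- round_bottle: Loose dark blue glass bottle with a paper label band, standing on the bench on the robot's left (y > 0): the stout round one, straight body 58 mm across up to 72 mm, then a shoulder and a white screw cap 30 mm across, 100 mm tall in all; about 260 g. Best gripped on the body about 62 mm up. Origin: centre of its underside; z up.
- square_bottle: Loose dark blue glass bottle with a paper label band, standing on the bench on the robot's left (y > 0): the one with a square body 46 x 46 mm, straight up to 70 mm, then a round shoulder and a white cap 26 mm across, 96 mm tall in all; about 200 g. Best gripped across two flat sides about 60 mm up. Origin: centre of its underside; z up. x and y are square to its flat sides.
- oblong_bottle: Loose dark blue glass bottle with a paper label band, standing on the bench on the robot's left (y > 0): the one with an oblong body 70 x 36 mm, straight up to 72 mm, then a round shoulder and a white cap 24 mm across, 98 mm tall in all; about 220 g. Best gripped across its 36 mm width about 62 mm up. Origin: centre of its underside; z up. x runs along the 70 mm side, y across the 36 mm side.
- dropper_mat: Round flat grey mat, 108 mm across and 4 mm thick, fixed on the bench on the robot's right (y < 0), with a white outline (line 3 mm wide, 7 mm clear of the bottle's foot all round): a small circle, 46 mm inside the line, for the slim dropper bottle. Origin: centre of the mat's underside, which is also the centre of the outline; the surface is 4 mm above it. 
- round_mat: Round flat grey mat, 108 mm across and 4 mm thick, fixed on the bench on the robot's right (y < 0), with a white outline (line 3 mm wide, 7 mm clear of the bottle's foot all round): a large circle, 72 mm inside the line, for the stout round bottle. Origin: centre of the mat's underside, which is also the centre of the outline; the surface is 4 mm above it. 
- square_mat: Round flat grey mat, 108 mm across and 4 mm thick, fixed on the bench on the robot's right (y < 0), with a white outline (line 3 mm wide, 7 mm clear of the bottle's foot all round): a square, 60 x 60 mm inside the line, for the square bottle. Origin: centre of the mat's underside, which is also the centre of the outline; the surface is 4 mm above it. x and y are square to the sides of the outline.
- oblong_mat: Round flat grey mat, 108 mm across and 4 mm thick, fixed on the bench on the robot's right (y < 0), with a white outline (line 3 mm wide, 7 mm clear of the bottle's foot all round): an oblong, 84 x 50 mm inside the line, for the oblong bottle. Origin: centre of the mat's underside, which is also the centre of the outline; the surface is 4 mm above it. x runs along the long side of the outline, y across it.
- canister: Bystander: loose white plastic canister with a black lid, 54 mm across and 78 mm tall, standing between the bottles and the mats. To be left alone. Origin: centre of its underside; z up.
- tape_roll: Bystander: loose brown roll of packing tape lying flat, 92 mm across, 48 mm tall, beyond the canister. To be left alone. Origin: centre of its underside; z up.
Things that resemble listed ones, but are neither listed nor needed, are in the scene too. What is shaped like the round_bottle but yellow is not meant.

How it is judged:
By the outcome, as a careful person would: the job done as asked, in the order asked, and still so for the second after the job is handed in, with the robot touching nothing.
It also fails if it takes over 115 s, if anything falls off the work surface, if the arm or the gripper's body presses on something with over 40 N, if the wrist force passes 120 N, or if a joint passes its speed limit or range.

## Working session

There is one attempt and no reset: what is moved stays moved. The work goes in short steps, Python scripts to look and compute and a tool call to move; the robot and the scene stay as the last step left them, time stands still between calls to the robot, and variables do not carry over. Pictures are saved under pics/ and viewed, at most 14 in all, crops included, and the job is handed in when it is done.

Besides the shell and the picture viewer there is one more tool, called after "Emit:" as name(argument=value, ...), one argument or row to a line, values as JSON. send_rows: Moves the arm, as the interface text tells. Its arguments: {"type":"object","properties":{"steps":{"type":"array","items":{"type":"object","properties":{"dp":{"type":"array","items":{"type":"number"}},"roll":{"type":"number"},"jaw":{"type":"number"}}}},"newtons":{"type":"number"}},"required":["steps"]}

```bash
ls; mkdir -p pics; python3 - <<'E'
from plant import r
import cv2,numpy as np,json
for n in ["scene","side"]:
    c=r.capture(n); cv2.imwrite(f"pics/{n}0.png",c["image"]); print(n,c["K"],c["rvec"],c["tvec"])
    np.savez(f"{n}0.npz",**c)
s=r.get_state();print(s)
E
```

```text
pics
scene [[366.58258356   0.         319.6412237 ]
 [  0.         366.58258356 200.92157443]
 [  0.           0.           1.        ]] [ 1.68167146  1.74535872 -0.79004428] [-0.01073987 -0.35199759  1.40754782]
side [[397.82398793   0.         328.98034918]
 [  0.         397.82398793 202.83903147]
 [  0.           0.           1.        ]] [ 0.26468689 -2.82556587  1.22710761] [0.57994151 0.08692982 0.84015806]
{'time_s': 0.1, 'joints': array([-5.78056061e+01,  2.05859753e+01,  6.39618760e-01, -1.68268762e-02,
       -7.01361785e+01, -1.65071909e+01]), 'qd': array([-0.03034201, -0.19192442,  0.06843399,  0.03147285,  0.03040532,
        0.0342433 ]), 'joint_torque': array([-1.88704427e-03, -5.84162915e+01,  2.93749988e+01,  7.01548800e+00,
        1.01368886e-02, -6.72695614e-05]), 'tcp_pos': array([ 0.18237341, -0.64946756,  0.23973906]), 'eef_rot': array([ 1.79916372e+02, -8.28583131e-03, -1.64318520e+02]), 'contact_force': array([-0.46662725, -0.07033652, -0.35785277]), 'moment': array([ 0.00918489, -0.05337704, -0.03642002]), 'gripper_force': 0.0, 'gripper_width': 0.08746914880899716}
```

View pics/scene0.png

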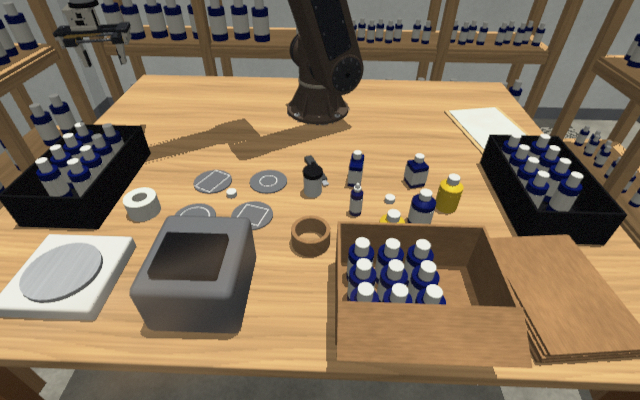

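View pics/side0.png

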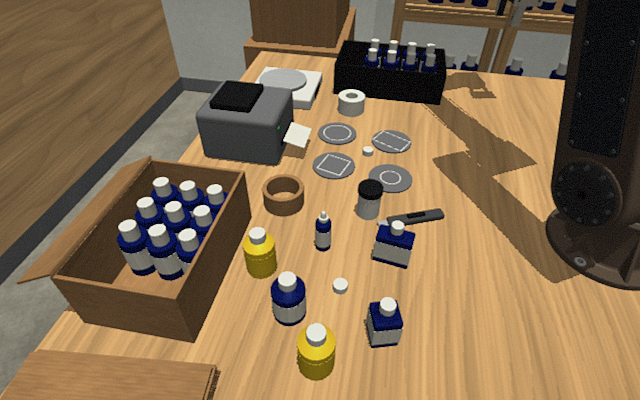

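The scene view shows the mats: oblong (213,181), small circle (268,181), large circle (195,215, partly hidden by the printer) and square (252,215). The blue single bottles are oblong (357,168), square (416,171), slim (356,200) and round (422,208). 

Possible mix-ups:
- Yellow round bottles at (450,193) and (393,220)
- Blue stock in the boxes at (395,270), (80,165) and (550,175)
- Loose white caps at (390,199) and (231,193)

In the side view the four are at (395,243), (384,323), (322,231) and (289,297).

```bash
cat > h.py <<'E'
import cv2,numpy as np
def load(f): return dict(np.load(f))
def ray(c,px,z):
    px=np.atleast_2d(np.asarray(px,float)); R=cv2.Rodrigues(np.asarray(c["rvec"],float))[0]; t=np.ravel(c["tvec"])
    d=np.c_[px,np.ones(len(px))]@np.linalg.inv(c["K"]).T@R; o=-R.T@t
    return o+d*((z-o[2])/d[:,2])[:,None]
def proj(c,P): return cv2.projectPoints(np.asarray(P,float).reshape(-1,1,3),np.asarray(c["rvec"],float),np.asarray(c["tvec"],float),c["K"],None)[0].reshape(-1,2)
def tri(c1,p1,c2,p2):
    P=[c["K"]@np.c_[cv2.Rodrigues(c["rvec"])[0],np.ravel(c["tvec"])] for c in (c1,c2)]
    X=cv2.triangulatePoints(P[0],P[1],np.array(p1,float).reshape(2,1),np.array(p2,float).reshape(2,1)); return (X[:3]/X[3]).ravel()
def white(im):
    h=cv2.cvtColor(im,cv2.COLOR_BGR2HSV); return ((h[...,1]<60)&(h[...,2]>150)).astype(np.uint8)
E
python3 - <<'E'
from h import *
from plant import r
S,D=load("scene0.npz"),load("side0.npz")
def blob(c,p):
    n,l,s,ce=cv2.connectedComponentsWithStats(white(c["image"]))
    d=[np.hypot(*(ce[i]-p))+(1e3 if s[i,4]>300 or s[i,4]<6 else 0) for i in range(n)]; i=int(np.argmin(d)); return ce[i],s[i,4]
for n,a,b in [("obl",(357,156),(398,228)),("sq",(419,159),(389,306)),("drop",(356,187),(323,214)),("round",(425,197),(288,281))]:
    p,A=blob(S,a);q,B=blob(D,b);print(n,p,A,q,B,tri(S,p,D,q).round(4))
for n,a,b in [("oblM",(213,181),(391,141)),("dropM",(268,181),(390,178)),("rM",(195,215),(337,132)),("sqM",(252,215),(334,165)),("canbase",(313,193),(368,214)),("tape",(311,253),(284,208))]:
    print(n,ray(S,a,.004).round(3),ray(D,b,.004).round(3))
w=r.capture("wrist");np.savez("w0.npz",**w);cv2.imwrite("pics/w0.png",w["image"])
R=cv2.Rodrigues(w["rvec"])[0];print("wcam",-R.T@w["tvec"],R)
E
```

```text
obl [357.2        152.08571429] 35 [397.55102041 224.64285714] 98 [0.441  0.1276 0.0983]
sq [419.61904762 155.4047619 ] 42 [387.82291667 303.64583333] 192 [0.4469 0.2975 0.0964]
drop [357.48275862 186.72413793] 29 [323.09259259 216.07407407] 54 [0.5811 0.1228 0.0882]
round [425.98765432 192.17283951] 81 [286.61085973 278.3438914 ] 221 [0.6099 0.284  0.1   ]
oblM [[ 0.468 -0.281  0.004]] [[ 0.467 -0.284  0.004]]
dropM [[ 0.461 -0.123  0.004]] [[ 0.459 -0.123  0.004]]
rM [[ 0.612 -0.291  0.004]] [[ 0.62  -0.297  0.004]]
sqM [[ 0.605 -0.144  0.004]] [[ 0.603 -0.146  0.004]]
canbase [[0.509 0.009 0.004]] [[0.499 0.013 0.004]]
tape [[0.728 0.015 0.004]] [[0.686 0.032 0.004]]
wcam [ 0.11894295 -0.66801964  0.38351629] [[-0.27002446  0.96285102  0.00216768]
 [ 0.93300005  0.2610954   0.24766933]
 [ 0.2379027   0.06889922 -0.9688422 ]]
```

View pics/w0.png

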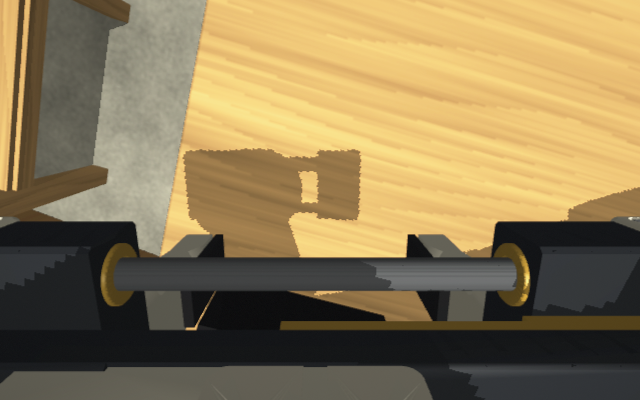

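The wrist view shows the gripper filling everything below row 230, with only bench in view above it. So objects have to lie ahead along tool +x to be seen. I'll work out the footprint and the neighbours' positions next.

```bash
cat >> h.py <<'E'
def yawm(a): a=np.radians(a); return np.array([[np.cos(a),np.sin(a),0],[np.sin(a),-np.cos(a),0],[0,0,-1]])
E
python3 - <<'E'
from h import *
S,D,w=load("scene0.npz"),load("side0.npz"),load("w0.npz")
print(w["K"][0,0],w["K"][:2,2])
R=cv2.Rodrigues(w["rvec"])[0];o=-R.T@w["tvec"]
T0=yawm(-164.3);p0=np.array([.1824,-.6495,.2397])
print("cam in tool",T0.T@(o-p0))
A=R@T0 # tool->cam
for yaw,tcp in [(180,(.68,-.2,.40)),(180,(.68,-.2,.30)),(180,(.70,.2,.40))]:
    T=yawm(yaw); Rn=A@T.T; on=np.array(tcp)+T@(T0.T@(o-p0)); c=dict(K=w["K"],rvec=cv2.Rodrigues(Rn)[0],tvec=-Rn@on)
    print(yaw,tcp,ray(c,[(0,0),(640,0),(0,215),(640,215)],0.004)[:,:2].round(3).tolist())
for n,a,b in [("Y1cap",(453,181),(316,332)),("Y2cap",(394,216),(257,236))]: print(n,tri(S,a,D,b).round(3))
for b in [(293,88),(250,160)]: print("printer",tri(S,(253,219),D,b).round(3))
print("printer at z=.1",ray(S,[(253,219),(162,217)],.12).round(3),ray(D,[(293,88),(248,115),(203,105)],.12).round(3))
print("printer side base",ray(D,[(248,160)],0).round(3), "box",ray(S,[(337,228),(480,228)],.1).round(3),"rightbox",ray(S,[(482,140)],.1))
E
```

```text
351.05142614188486 [314.91233687 200.68342698]
cam in tool [ 0.066101   -0.0006572  -0.14381629]
180 (0.68, -0.2, 0.4) [[0.465, -0.635], [0.465, 0.252], [0.775, -0.704], [0.776, 0.323]]
180 (0.68, -0.2, 0.3) [[0.493, -0.554], [0.493, 0.168], [0.745, -0.61], [0.746, 0.226]]
180 (0.7, 0.2, 0.4) [[0.485, -0.235], [0.485, 0.652], [0.795, -0.304], [0.796, 0.723]]
Y1cap [0.548 0.363 0.091]
Y2cap [0.687 0.199 0.092]
printer [ 0.729 -0.128  0.173]
printer [ 0.767 -0.072  0.094]
printer at z=.1 [[ 0.74  -0.106  0.12 ]
 [ 0.742 -0.298  0.12 ]] [[ 0.744 -0.305  0.12 ]
 [ 0.817 -0.148  0.12 ]
 [ 0.94  -0.17   0.12 ]]
printer side base [[ 0.824 -0.126 -0.   ]] box [[0.74  0.072 0.1  ]
 [0.727 0.378 0.1  ]] rightbox [[0.36477619 0.49031699 0.1       ]]
```

Emit:
send_rows(
  steps=[
    {"dp": [-51, 31, -16], "roll": 0.05, "jaw": 100},
    {"dp": [-102, 62, -32], "roll": 0.11, "jaw": 100},
    {"dp": [-153, 94, -48], "roll": 0.16, "jaw": 100},
    {"dp": [-204, 125, -64], "roll": 0.22, "jaw": 100},
    {"dp": [-255, 156, -80], "roll": 0.274, "jaw": 100},
  ],
)

```text
time_s: 0.78
tcp_pos: [0.3868, -0.429, 0.321]
eef_rot: [180.0, 0.0, 179.9]
contact_force: [0.5, 0.1, 0.1]
gripper_width: 0.0873
gripper_force: 0.0
```

Emit:
send_rows(
  steps=[
    {"dp": [-40, 44, -15], "roll": 0},
    {"dp": [-80, 88, -30], "roll": 0},
    {"dp": [-120, 132, -45], "roll": 0},
    {"dp": [-160, 176, -60], "roll": 0},
    {"dp": [-200, 220, -75], "roll": 0},
  ],
)

```text
invalid input
```

Emit:
send_rows(
  steps=[
    {"dp": [0, 0, 0], "roll": 0},
    {"dp": [0, 0, 0], "roll": 0},
  ],
)

```text
invalid input
```

```bash
python3 - <<'E'
from h import *
from plant import r
w=r.capture("wrist");np.savez("w1.npz",**w);cv2.imwrite("pics/w1.png",w["image"]);s=r.get_state();print(s["tcp_pos"],s["joints"],s["time_s"])
E
```

```text
[ 0.39113642 -0.42589439  0.32339996] [-2.80927978e+01  8.87010080e+00 -4.29972248e+00 -4.34217560e-02
 -7.65985305e+01 -6.20063912e+01] 0.825
```

View pics/w1.png

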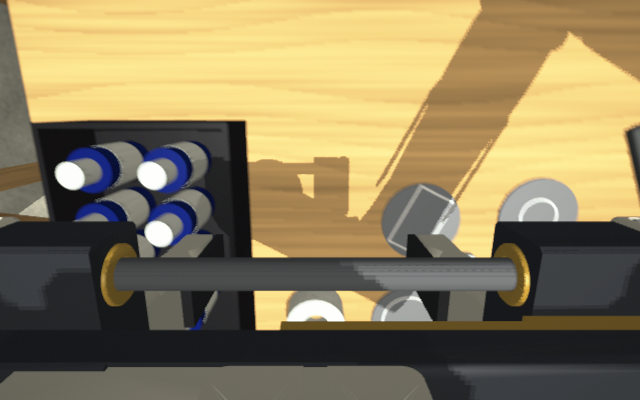

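The move was refused because every row needs "jaw". The picture shows only the oblong mat (420,218), the dropper mat (538,207) and the right-hand stock box.

Emit:
send_rows(
  steps=[
    {"dp": [-40, 44, -15], "roll": 0, "jaw": 100},
    {"dp": [-80, 88, -30], "roll": 0, "jaw": 100},
    {"dp": [-120, 132, -45], "roll": 0, "jaw": 100},
    {"dp": [-160, 176, -60], "roll": 0, "jaw": 100},
    {"dp": [-200, 220, -75], "roll": 0, "jaw": 100},
  ],
)

```text
time_s: 1.45
tcp_pos: [0.5868, -0.2091, 0.396]
eef_rot: [180.0, -0.0, 180.0]
contact_force: [0.0, -0.9, 0.6]
gripper_width: 0.0875
gripper_force: 0.0
```

Emit:
send_rows(
  steps=[
    {"dp": [0, 0, 0], "roll": 0, "jaw": 100},
    {"dp": [0, 0, 0], "roll": 0, "jaw": 100},
  ],
)

```text
time_s: 1.7
tcp_pos: [0.5857, -0.2105, 0.3949]
eef_rot: [180.0, -0.1, -180.0]
contact_force: [-0.4, 0.6, -0.4]
gripper_width: 0.0875
gripper_force: 0.0
```

```bash
python3 - <<'E'
from h import *
from plant import r
w=r.capture("wrist");np.savez("w1.npz",**w);cv2.imwrite("pics/w1b.png",w["image"]);s=r.get_state();print(s["tcp_pos"],s["joints"],s["time_s"])
E
```

```text
[ 0.58528837 -0.21111143  0.39508883] [-1.88111469e+00  1.24254751e+01  9.06551172e+00 -2.34419038e-03
 -8.66944597e+01 -8.81397028e+01] 1.75
```

View pics/w1b.png

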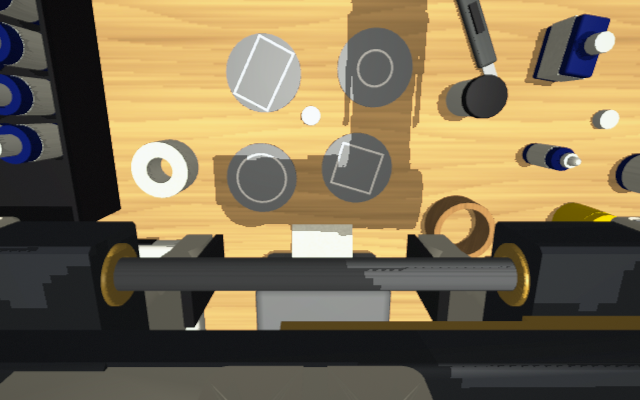

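The wrist view shows all four mats: oblong (263,72), small circle (375,67), large circle (261,177) and square (357,167). The canister is at (485,95), the tape at (460,222), the oblong bottle at (575,45) and the dropper at (550,157). The white cap at (310,115) is loose clutter.

```bash
python3 - <<'E'
from h import *
w=load("w1.npz");im=w["image"];g=cv2.cvtColor(im,cv2.COLOR_BGR2GRAY)
th=cv2.morphologyEx(g,cv2.MORPH_TOPHAT,np.ones((7,7)))
out=cv2.resize(im[:220,200:430],None,fx=3,fy=3,interpolation=cv2.INTER_NEAREST)
for n,a in [("obl",(263,72)),("drop",(375,67)),("round",(261,177)),("sq",(357,167))]:
    a=np.array(a); W=ray(w,a,.004)[0]
    for it in range(2):
        yy,xx=np.mgrid[:220,:640]; P=ray(w,np.c_[xx.ravel(),yy.ravel()],.004)[:,:2].reshape(220,640,2)
        d=np.hypot(*(P-W[:2]).transpose(2,0,1))
        hs=cv2.cvtColor(im[:220],cv2.COLOR_BGR2HSV)
        m=((hs[...,1]<70)&(d<.066)).astype(np.uint8); c=max(cv2.findContours(m,0,cv2.CHAIN_APPROX_NONE)[0],key=cv2.contourArea)
        q=ray(w,c[:,0],.004)[:,:2].astype(np.float32)
        (cx,cy),rad=cv2.minEnclosingCircle(q); W=np.array([cx,cy,0])
    L=((th[:220]>22)&(d<.051)).astype(np.uint8); l=max(cv2.findContours(L,0,cv2.CHAIN_APPROX_NONE)[0],key=lambda c:cv2.contourArea(cv2.convexHull(c)))
    q=ray(w,l[:,0],.004)[:,:2]
    rc=cv2.minAreaRect((q*1000).astype(np.float32))
    print(n,"disc",round(cx,4),round(cy,4),"r",round(rad,4),"outline",np.round(rc[0],1),np.round(rc[1],1),round(rc[2],2))
    b=ray(w,l[:,0],.004); cv2.polylines(out,[((l-[200,0])*3+1).astype(int)],True,(0,0,255),1)
cv2.imwrite("pics/chk.png",out)
E
```

```text
obl disc 0.4669 -0.2851 r 0.054 outline [ 467.1 -285.3] [57.3 91. ] 62.97
drop disc 0.4597 -0.1254 r 0.0541 outline [ 459.6 -124.9] [51.3 52.2] 44.95
round disc 0.6197 -0.2931 r 0.0539 outline [ 619.7 -294. ] [76.9 77.7] 0.01
sq disc 0.6043 -0.147 r 0.054 outline [ 604.5 -146.9] [67.4 66.9] 73.36
```

View pics/chk.png

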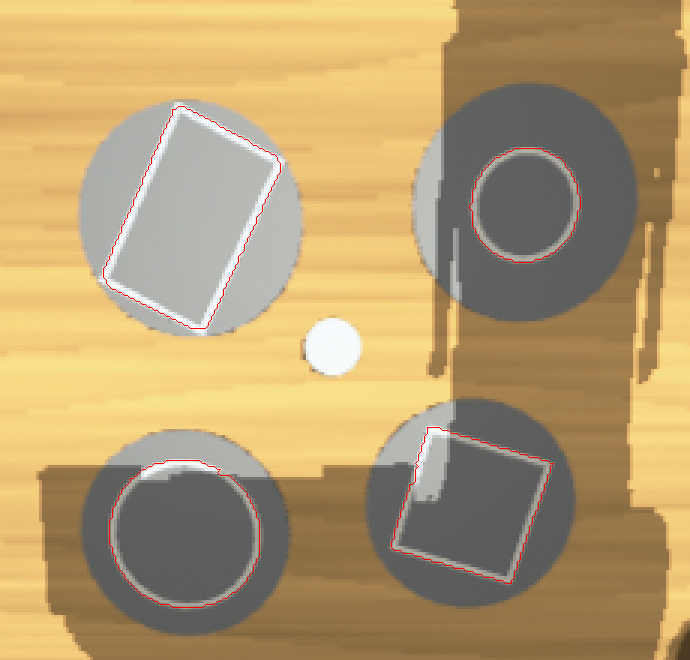

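The red outlines sit cleanly on the four drawn shapes, so the mats are measured. Next are the bottles.

Emit:
send_rows(
  steps=[
    {"dp": [-4, 60, 0], "roll": 0, "jaw": 100},
    {"dp": [-8, 120, 0], "roll": 0, "jaw": 100},
    {"dp": [-12, 180, 0], "roll": 0, "jaw": 100},
    {"dp": [-16, 240, 0], "roll": 0, "jaw": 100},
    {"dp": [-20, 300, 0], "roll": 0, "jaw": 100},
  ],
)

```text
time_s: 2.38
tcp_pos: [0.6054, 0.0894, 0.3959]
eef_rot: [180.0, 0.0, 179.9]
contact_force: [1.2, -0.2, 0.5]
gripper_width: 0.0877
gripper_force: 0.0
```

Emit:
send_rows(
  steps=[
    {"dp": [-4, 60, 0], "roll": 0, "jaw": 100},
    {"dp": [-8, 110, 0], "roll": 0, "jaw": 100},
    {"dp": [-8, 110, 0], "roll": 0, "jaw": 100},
    {"dp": [-8, 110, 0], "roll": 0, "jaw": 100},
  ],
)

```text
time_s: 2.88
tcp_pos: [0.6139, 0.198, 0.3954]
eef_rot: [-180.0, -0.0, 179.9]
contact_force: [-0.1, -0.3, -0.3]
gripper_width: 0.0877
gripper_force: 0.0
```

```bash
python3 - <<'E'
from h import *
from plant import r
w=r.capture("wrist");np.savez("w2.npz",**w);cv2.imwrite("pics/w2.png",w["image"]);s=r.get_state();print(s["tcp_pos"],s["joints"],s["time_s"])
E
```

```text
[0.61394707 0.19764776 0.39574814] [ 3.51514546e+01  1.46992753e+01  1.21081963e+01  1.10929797e-02
 -8.74095610e+01 -1.25248510e+02] 2.925
```

View pics/w2.png

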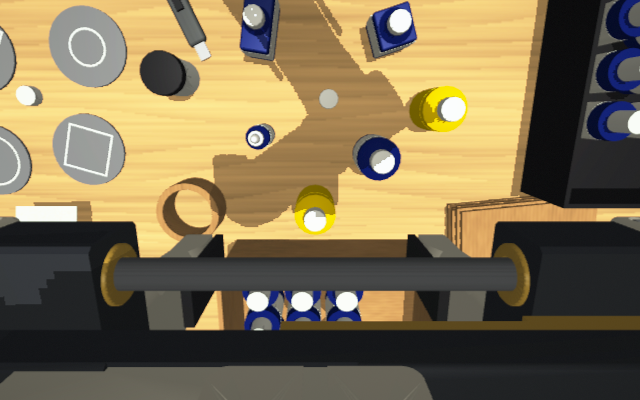

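The wrist view shows the blue bottles: oblong (258,25), square (393,28), slim (258,137) and round (377,158). The yellow ones are at (440,108) and (316,208). The cap-like disc at (328,98) is clutter. I choose the four blue singles and check them in one crop.

```bash
python3 - <<'E'
from h import *
w=load("w2.npz");im=w["image"]
hs=cv2.cvtColor(im,cv2.COLOR_BGR2HSV)
blue=((hs[...,0]>105)&(hs[...,0]<130)&(hs[...,1]>150)).astype(np.uint8)
out=cv2.resize(im[:190,230:430],None,fx=4,fy=4,interpolation=cv2.INTER_NEAREST)[:, :800][:600]
wh=((hs[...,1]<50)&(hs[...,2]>120)).astype(np.uint8)
n,l,s,ce=cv2.connectedComponentsWithStats(wh)
for nm,cap,zc,zb in [("obl",(255,15),.098,.072),("sq",(400,22),.096,.07),("round",(382,161),.1,.072),("drop",(258,139),.090,.07)]:
    i=min((i for i in range(1,n) if 20<s[i,4]<900),key=lambda i:np.hypot(*(ce[i]-cap)))
    print(nm,"cap px",ce[i].round(1),s[i,4],"->",ray(w,ce[i],zc)[0].round(4),end=" ")
    cs=cv2.findContours(blue,0,cv2.CHAIN_APPROX_NONE)[0]
    c=min((c for c in cs if cv2.contourArea(c)>60),key=lambda c:np.hypot(*(c[:,0].mean(0)-cap)))
    h=cv2.convexHull(c); rc=cv2.minAreaRect((ray(w,h[:,0],zb)[:,:2]*1000).astype(np.float32)); print("rect",np.round(rc[0],1),np.round(rc[1],1),round(rc[2],1))
    ap=cv2.approxPolyDP(h,2,True)[:,0]; W=ray(w,ap,zb)[:,:2]*1000; e=np.roll(W,-1,0)-W
    if nm in("obl","sq"): print("  edges",[(int(np.hypot(*v)),round(float(np.degrees(np.arctan2(v[1],v[0])))%180,1)) for v in e])
    cv2.polylines(out,[((h-[230,0])*4+2).astype(int)],True,(0,0,255),1)
cv2.imwrite("pics/chk2.png",out)
E
```

```text
obl cap px [252.3  14.9] 361 -> [0.4413 0.1265 0.098 ] rect [446.3 127. ] [35.1 61.1] 81.1
  edges [(58, 171.0), (29, 85.5), (4, 57.3), (53, 171.9), (34, 89.9)]
sq cap px [399.9  20.5] 436 -> [0.447  0.2959 0.096 ] rect [448.1 294.9] [44.4 45.7] 17.4
  edges [(41, 17.2), (43, 109.8), (42, 15.9), (42, 109.4)]
round cap px [382.5 161.8] 444 -> [0.6097 0.2826 0.1   ] rect [609.3 282.2] [56.9 53.6] 45.7
drop cap px [255.2 138.1] 205 -> [0.5809 0.1223 0.09  ] rect [581.1 122.8] [29.  28.6] 89.9
```

View pics/chk2.png

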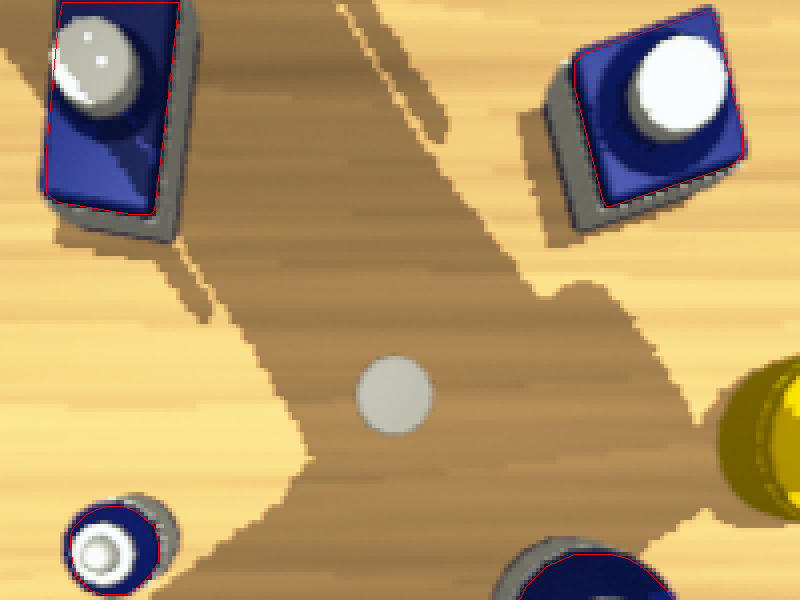

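The crop confirms it. The square bottle's sides are at about 17.5°, and the oblong's long axis is at about 171.3°. I'll pick the round bottle first, at (.6097,.2826) with yaw 180.

Emit:
send_rows(
  steps=[
    {"dp": [2, 42, 40], "roll": 0, "jaw": 100},
    {"dp": [4, 84, 85], "roll": 0, "jaw": 100},
    {"dp": [4, 84.5, 140], "roll": 0, "jaw": 100},
    {"dp": [4, 84.5, 195], "roll": 0, "jaw": 100},
    {"dp": [4, 84.5, 235], "roll": 0, "jaw": 100},
  ],
)

```text
time_s: 3.55
tcp_pos: [0.6096, 0.2814, 0.1586]
eef_rot: [-180.0, -0.1, 179.9]
contact_force: [-0.2, 0.9, -1.0]
gripper_width: 0.0877
gripper_force: 0.0
```

Emit:
send_rows(
  steps=[
    {"dp": [0, 0, 0], "roll": 0, "jaw": 100},
    {"dp": [0, 0, 0], "roll": 0, "jaw": 100},
    {"dp": [0, 0, 0], "roll": 0, "jaw": 100},
  ],
)

```text
time_s: 3.92
tcp_pos: [0.6112, 0.284, 0.1633]
eef_rot: [179.9, 0.2, 180.0]
contact_force: [0.3, 0.6, 1.0]
gripper_width: 0.0877
gripper_force: 0.0
```

```bash
python3 - <<'E'
from plant import r
s=r.get_state();print(s["tcp_pos"],s["eef_rot"],s["contact_force"],s["time_s"])
E
```

```text
[0.61119976 0.28403129 0.16334178] [179.8662835    0.19183016 179.96608083] [0.26417415 0.55739957 1.01247275] 3.925
```

Emit:
send_rows(
  steps=[
    {"dp": [1, -1, 35], "roll": 0, "jaw": 100},
    {"dp": [1, -1, 65], "roll": 0, "jaw": 100},
    {"dp": [1, -1, 90], "roll": 0, "jaw": 100},
    {"dp": [1, -1, 104], "roll": 0, "jaw": 100},
    {"dp": [1, -1, 104], "roll": 0, "jaw": 100},
  ],
)

```text
time_s: 4.55
tcp_pos: [0.609, 0.2828, 0.0567]
eef_rot: [-180.0, -0.0, 180.0]
contact_force: [0.3, -0.4, 0.3]
gripper_width: 0.0876
gripper_force: 0.0
```

Emit:
send_rows(
  newtons=25,
  steps=[
    {"dp": [0, 0, 0], "roll": 0, "jaw": 75},
    {"dp": [0, 0, 0], "roll": 0, "jaw": 60},
    {"dp": [0, 0, 0], "roll": 0, "jaw": 50},
    {"dp": [0, 0, 0], "roll": 0, "jaw": 50},
    {"dp": [0, 0, 0], "roll": 0, "jaw": 50},
  ],
)

```text
time_s: 5.18
tcp_pos: [0.6092, 0.283, 0.0571]
eef_rot: [180.0, 0.0, -180.0]
contact_force: [-1.8, 0.4, 3.3]
gripper_width: 0.0575
gripper_force: 25.0
```

Gripped at 57.5 mm. Lifting and carrying it to the round mat.

Emit:
send_rows(
  steps=[
    {"dp": [0, 0, -20], "roll": 0, "jaw": 50},
    {"dp": [0, 0, -55], "roll": 0, "jaw": 50},
    {"dp": [0, 0, -95], "roll": 0, "jaw": 50},
    {"dp": [0, 0, -125], "roll": 0, "jaw": 50},
    {"dp": [0, 0, -140], "roll": 0, "jaw": 50},
  ],
)

```text
time_s: 5.8
tcp_pos: [0.6091, 0.2829, 0.1978]
eef_rot: [179.9, 0.0, 180.0]
contact_force: [-0.1, 0.6, -3.8]
gripper_width: 0.0575
gripper_force: 25.0
```

Emit:
send_rows(
  steps=[
    {"dp": [0, -20, 0], "roll": 0, "jaw": 50},
    {"dp": [0, -60, 0], "roll": 0, "jaw": 50},
    {"dp": [0, -110, 0], "roll": 0, "jaw": 50},
    {"dp": [0, -160, 0], "roll": 0, "jaw": 50},
    {"dp": [0, -210, 0], "roll": 0, "jaw": 50},
  ],
)

```text
time_s: 6.42
tcp_pos: [0.6075, 0.0702, 0.1947]
eef_rot: [-179.9, -0.2, 180.0]
contact_force: [1.0, -0.3, -2.5]
gripper_width: 0.0579
gripper_force: 25.0
```

Emit:
send_rows(
  steps=[
    {"dp": [-2, -50, 0], "roll": 0, "jaw": 50},
    {"dp": [-4, -100, 0], "roll": 0, "jaw": 50},
    {"dp": [-6, -150, 0], "roll": 0, "jaw": 50},
    {"dp": [-8, -200, 0], "roll": 0, "jaw": 50},
    {"dp": [-10, -250, 0], "roll": 0, "jaw": 50},
  ],
)

```text
time_s: 7.05
tcp_pos: [0.6172, -0.1793, 0.1946]
eef_rot: [180.0, -0.2, 180.0]
contact_force: [1.2, 0.6, -2.9]
gripper_width: 0.0576
gripper_force: 25.0
```

Emit:
send_rows(
  steps=[
    {"dp": [0, -50, 0], "roll": 0, "jaw": 50},
    {"dp": [0, -90, 0], "roll": 0, "jaw": 50},
    {"dp": [0, -116.5, 0], "roll": 0, "jaw": 50},
    {"dp": [0, -116.5, 0], "roll": 0, "jaw": 50},
    {"dp": [0, -116.5, 0], "roll": 0, "jaw": 50},
  ],
)

```text
time_s: 7.68
tcp_pos: [0.6177, -0.2938, 0.195]
eef_rot: [179.9, -0.1, 179.9]
contact_force: [-0.4, 0.3, -3.2]
gripper_width: 0.0577
gripper_force: 25.0
```

```bash
python3 - <<'E'
from h import *
from plant import r
w=r.capture("wrist");cv2.imwrite("pics/w3.png",w["image"]);s=r.get_state();print(s["tcp_pos"],s["eef_rot"],s["contact_force"],s["time_s"])
c=r.capture("side");np.savez("side1.npz",**c);cv2.imwrite("pics/side1.png",cv2.resize(c["image"][40:240,200:460],None,fx=3,fy=3))
E
```

```text
[ 0.6180856  -0.29334283  0.19546462] [ 1.79962243e+02 -9.75249668e-02  1.79984231e+02] [-0.54907137  0.14680835 -2.08687292] 7.725
```

View pics/side1.png

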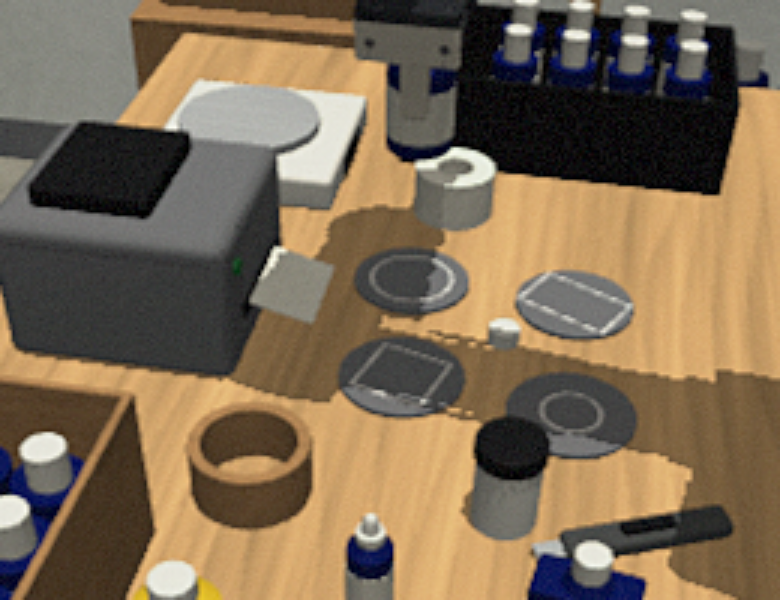

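The bottle hangs upright over the round mat's position. Lowering it now.

Emit:
send_rows(
  steps=[
    {"dp": [-1.5, 0, 35], "roll": 0, "jaw": 50},
    {"dp": [-1.5, 0, 80], "roll": 0, "jaw": 50},
    {"dp": [-1.5, 0, 115], "roll": 0, "jaw": 50},
    {"dp": [-1.5, 0, 130], "roll": 0, "jaw": 50},
    {"dp": [-1.5, 0, 130], "roll": 0, "jaw": 50},
  ],
)

```text
time_s: 8.4
tcp_pos: [0.6202, -0.2932, 0.0661]
eef_rot: [180.0, -0.1, -180.0]
contact_force: [-0.9, 0.1, -2.6]
gripper_width: 0.0574
gripper_force: 25.0
```

Emit:
send_rows(
  steps=[
    {"dp": [0, 0, 1.5], "roll": 0, "jaw": 50},
    {"dp": [0, 0, 3], "roll": 0, "jaw": 50},
    {"dp": [0, 0, 3.5], "roll": 0, "jaw": 50},
  ],
)

```text
time_s: 8.78
tcp_pos: [0.6207, -0.2938, 0.0639]
eef_rot: [-180.0, 0.1, 180.0]
contact_force: [0.3, -0.4, -2.8]
gripper_width: 0.0572
gripper_force: 25.0
```

Emit:
send_rows(
  steps=[
    {"dp": [0, 0, 1], "roll": 0, "jaw": 50},
    {"dp": [0, 0, 2], "roll": 0, "jaw": 50},
    {"dp": [0, 0, 2], "roll": 0, "jaw": 50},
  ],
)

```text
time_s: 9.15
tcp_pos: [0.6204, -0.2938, 0.0611]
eef_rot: [-180.0, 0.0, 180.0]
contact_force: [0.5, 0.4, -1.1]
gripper_width: 0.0575
gripper_force: 25.0
```

Emit:
send_rows(
  steps=[
    {"dp": [0, 0, 0.6], "roll": 0, "jaw": 50},
    {"dp": [0, 0, 0.6], "roll": 0, "jaw": 50},
    {"dp": [0, 0, 0.6], "roll": 0, "jaw": 70},
    {"dp": [0, 0, 0.6], "roll": 0, "jaw": 100},
    {"dp": [0, 0, 0.6], "roll": 0, "jaw": 100},
  ],
)

```text
time_s: 9.78
tcp_pos: [0.6204, -0.2938, 0.0603]
eef_rot: [-180.0, 0.0, 180.0]
contact_force: [0.1, 0.5, 0.3]
gripper_width: 0.0755
gripper_force: 0.0
```

Emit:
send_rows(
  steps=[
    {"dp": [0, 0, -5], "roll": 0, "jaw": 100},
    {"dp": [0, 0, -30], "roll": 0, "jaw": 100},
    {"dp": [0, 0, -80], "roll": 0, "jaw": 100},
    {"dp": [0, 0, -140], "roll": 0, "jaw": 100},
    {"dp": [0, 0, -200], "roll": 0, "jaw": 100},
  ],
)

```text
time_s: 10.4
tcp_pos: [0.6201, -0.2938, 0.2628]
eef_rot: [-180.0, 0.0, 180.0]
contact_force: [1.2, 0.1, -0.2]
gripper_width: 0.0876
gripper_force: 0.0
```

Emit:
send_rows(
  steps=[
    {"dp": [6, 50, 0], "roll": 0, "jaw": 100},
    {"dp": [12, 110, 0], "roll": 0, "jaw": 100},
    {"dp": [18, 170, 0], "roll": 0, "jaw": 100},
    {"dp": [24, 230, 0], "roll": 0, "jaw": 100},
    {"dp": [30, 290, 0], "roll": 0, "jaw": 100},
  ],
)

```text
time_s: 11.02
tcp_pos: [0.59, -0.0019, 0.2611]
eef_rot: [180.0, 0.1, 180.0]
contact_force: [0.5, 0.1, -0.7]
gripper_width: 0.0875
gripper_force: 0.0
```

Emit:
send_rows(
  steps=[
    {"dp": [4, 55, 10], "roll": 0, "jaw": 100},
    {"dp": [8, 100, 40], "roll": 0, "jaw": 100},
    {"dp": [9.4, 126.3, 70], "roll": 0, "jaw": 100},
    {"dp": [9.4, 126.3, 100], "roll": 0, "jaw": 100},
    {"dp": [9.4, 126.3, 100], "roll": 0, "jaw": 100},
  ],
)

```text
time_s: 11.65
tcp_pos: [0.5796, 0.1223, 0.1587]
eef_rot: [-179.9, -0.2, -180.0]
contact_force: [-0.1, -0.7, 0.8]
gripper_width: 0.0876
gripper_force: 0.0
```

Emit:
send_rows(
  steps=[
    {"dp": [0, 0, 0], "roll": 0, "jaw": 100},
    {"dp": [0, 0, 0], "roll": 0, "jaw": 100},
  ],
)

```text
time_s: 11.9
tcp_pos: [0.5819, 0.1224, 0.1622]
eef_rot: [179.9, 0.1, 180.0]
contact_force: [-0.0, 0.1, 0.4]
gripper_width: 0.0878
gripper_force: 0.0
```

```bash
python3 - <<'E'
from h import *
from plant import r
S,D=r.capture("scene"),r.capture("side");w=load("w1.npz")
P=[r.get_state()["tcp_pos"]]
P+=[r.capture("wrist") and r.get_state()["tcp_pos"] for _ in range(4)]
print(np.mean(P,0),np.std(P,0))
def blob(c,p):
    n,l,s,ce=cv2.connectedComponentsWithStats(white(c["image"]))
    i=min((i for i in range(n) if 15<s[i,4]<300),key=lambda i:np.hypot(*(ce[i]-p))); return ce[i],s[i,4]
X=[.6197,-.2935,.104]; a=blob(S,proj(S,X)[0]);b=blob(D,proj(D,X)[0]); print(proj(S,X),proj(D,X),a,b,tri(S,a[0],D,b[0]))
print("paper",ray(w,[(292,225),(352,225)],.05).round(3))
cv2.imwrite("pics/scene2.png",S["image"]);np.savez("scene2.npz",**S)
E
```

```text
[0.58135949 0.1224333  0.16127876] [1.57013970e-04 1.68059995e-05 3.06954727e-04]
[[184.20006063 186.68605991]] [[338.10759243 100.47252476]] (array([184.73809524, 186.97619048]), np.int32(84)) (array([359.26666667,  96.45555556]), np.int32(90)) [ 0.57511217 -0.31894133  0.09094971]
paper [[ 0.681 -0.244  0.05 ]
 [ 0.681 -0.156  0.05 ]]
```

Emit:
send_rows(
  steps=[
    {"dp": [0, 0, 35], "roll": 0, "jaw": 90},
    {"dp": [0, 0, 70], "roll": 0, "jaw": 80},
    {"dp": [0, 0, 95], "roll": 0, "jaw": 70},
    {"dp": [0, 0, 106], "roll": 0, "jaw": 60},
    {"dp": [0, 0, 106], "roll": 0, "jaw": 55},
  ],
)

```text
time_s: 12.82
tcp_pos: [0.5809, 0.1224, 0.0542]
eef_rot: [-180.0, -0.0, 180.0]
contact_force: [1.1, -0.0, 0.1]
gripper_width: 0.0502
gripper_force: 0.0
```

Emit:
send_rows(
  newtons=15,
  steps=[
    {"dp": [0, 0, 0], "roll": 0, "jaw": 45},
    {"dp": [0, 0, 0], "roll": 0, "jaw": 38},
    {"dp": [0, 0, 0], "roll": 0, "jaw": 30},
    {"dp": [0, 0, 0], "roll": 0, "jaw": 25},
    {"dp": [0, 0, 0], "roll": 0, "jaw": 25},
  ],
)

```text
time_s: 13.45
tcp_pos: [0.5816, 0.1228, 0.0552]
eef_rot: [180.0, 0.1, -180.0]
contact_force: [-0.9, 0.1, 6.0]
gripper_width: 0.0319
gripper_force: 14.9
```

Emit:
send_rows(
  steps=[
    {"dp": [0, 0, 0], "roll": 0, "jaw": 25},
    {"dp": [0, 0, 0], "roll": 0, "jaw": 25},
  ],
)

```text
time_s: 13.7
tcp_pos: [0.5816, 0.1227, 0.0552]
eef_rot: [180.0, 0.1, -180.0]
contact_force: [-0.7, 0.0, 6.7]
gripper_width: 0.0317
gripper_force: 14.9
```

Emit:
send_rows(
  steps=[
    {"dp": [0, 0, -15], "roll": 0, "jaw": 25},
    {"dp": [0, 0, -50], "roll": 0, "jaw": 25},
    {"dp": [0, 0, -90], "roll": 0, "jaw": 25},
    {"dp": [0, 0, -120], "roll": 0, "jaw": 25},
    {"dp": [0, 0, -130], "roll": 0, "jaw": 25},
  ],
)

```text
time_s: 14.32
tcp_pos: [0.5817, 0.1229, 0.1871]
eef_rot: [179.9, 0.2, 180.0]
contact_force: [0.4, 0.9, -0.7]
gripper_width: 0.0318
gripper_force: 14.9
```

Emit:
send_rows(
  steps=[
    {"dp": [10, -20, 0], "roll": 0, "jaw": 25},
    {"dp": [33, -68, 0], "roll": 0, "jaw": 25},
    {"dp": [57, -116, 0], "roll": 0, "jaw": 25},
    {"dp": [80, -164, 0], "roll": 0, "jaw": 25},
    {"dp": [102, -210, 0], "roll": 0, "jaw": 25},
  ],
)

```text
time_s: 14.95
tcp_pos: [0.4765, -0.0893, 0.1834]
eef_rot: [-180.0, -0.1, 180.0]
contact_force: [0.8, 0.1, -1.4]
gripper_width: 0.0318
gripper_force: 14.9
```

Emit:
send_rows(
  steps=[
    {"dp": [15, -30, 0], "roll": 0, "jaw": 25},
    {"dp": [19.5, -37.8, 0], "roll": 0, "jaw": 25},
    {"dp": [19.5, -37.8, 40], "roll": 0, "jaw": 25},
    {"dp": [19.5, -37.8, 80], "roll": 0, "jaw": 25},
    {"dp": [19.5, -37.8, 105], "roll": 0, "jaw": 25},
  ],
)

```text
time_s: 15.58
tcp_pos: [0.458, -0.1252, 0.0772]
eef_rot: [-180.0, -0.2, 180.0]
contact_force: [0.1, 0.1, -0.7]
gripper_width: 0.032
gripper_force: 14.9
```

Emit:
send_rows(
  steps=[
    {"dp": [0, 0, 10], "roll": 0, "jaw": 25},
    {"dp": [0, 0, 16], "roll": 0, "jaw": 25},
    {"dp": [0, 0, 17], "roll": 0, "jaw": 25},
    {"dp": [0, 0, 17], "roll": 0, "jaw": 25},
  ],
)

```text
time_s: 16.08
tcp_pos: [0.46, -0.1251, 0.0631]
eef_rot: [180.0, 0.1, 180.0]
contact_force: [-0.9, 0.1, 0.0]
gripper_width: 0.032
gripper_force: 14.9
```

```bash
python3 - <<'E'
from plant import r
import numpy as np
P=[];F=[]
for _ in range(4): r.capture("side"); s=r.get_state();P.append(s["tcp_pos"]);F.append(s["contact_force"][2])
print(np.mean(P,0),np.mean(F),s["eef_rot"])
E
```

```text
[ 0.45991578 -0.12515488  0.0630909 ] -1.2016318406758768 [1.79992275e+02 6.29144726e-02 1.79991068e+02]
```

Needs about 3.5 mm more to make contact. Step down and read the force.

Emit:
send_rows(
  steps=[
    {"dp": [0, 0, 1.5], "roll": 0, "jaw": 25},
    {"dp": [0, 0, 3], "roll": 0, "jaw": 25},
    {"dp": [0, 0, 3.5], "roll": 0, "jaw": 25},
    {"dp": [0, 0, 3.5], "roll": 0, "jaw": 25},
  ],
)

```text
time_s: 16.77
tcp_pos: [0.4597, -0.1253, 0.0592]
eef_rot: [-180.0, 0.0, 180.0]
contact_force: [-0.6, -0.9, 4.4]
gripper_width: 0.0321
gripper_force: 14.9
```

Contact (about +5 N). Release, rise, then move over towards the oblong bottle, turning to yaw 171.3.

Emit:
send_rows(
  steps=[
    {"dp": [0, 0, -0.4], "roll": 0, "jaw": 30},
    {"dp": [0, 0, -0.4], "roll": 0, "jaw": 45},
    {"dp": [0, 0, -0.4], "roll": 0, "jaw": 80},
    {"dp": [0, 0, -0.4], "roll": 0, "jaw": 100},
    {"dp": [0, 0, -0.4], "roll": 0, "jaw": 100},
  ],
)

```text
time_s: 17.4
tcp_pos: [0.4594, -0.1252, 0.0593]
eef_rot: [180.0, -0.0, 180.0]
contact_force: [-0.3, 0.2, -0.0]
gripper_width: 0.0636
gripper_force: 0.0
```

Emit:
send_rows(
  steps=[
    {"dp": [0, 0, -10], "roll": 0, "jaw": 100},
    {"dp": [0, 0, -40], "roll": 0, "jaw": 100},
    {"dp": [0, 0, -90], "roll": 0, "jaw": 100},
    {"dp": [0, 0, -140], "roll": 0, "jaw": 100},
    {"dp": [0, 0, -180], "roll": 0, "jaw": 100},
  ],
)

```text
time_s: 18.02
tcp_pos: [0.4596, -0.1253, 0.2425]
eef_rot: [180.0, 0.1, 180.0]
contact_force: [0.5, 0.8, -0.5]
gripper_width: 0.0878
gripper_force: 0.0
```

Emit:
send_rows(
  steps=[
    {"dp": [4, 50, 0], "roll": 0.03, "jaw": 100},
    {"dp": [8, 105, 0], "roll": 0.06, "jaw": 100},
    {"dp": [12, 160, 0], "roll": 0.1, "jaw": 100},
    {"dp": [16, 210, 0], "roll": 0.13, "jaw": 100},
    {"dp": [18.5, 252, 0], "roll": 0.152, "jaw": 100},
  ],
)

```text
time_s: 18.65
tcp_pos: [0.4405, 0.1286, 0.2404]
eef_rot: [179.9, 0.1, 171.3]
contact_force: [0.4, -0.2, -0.2]
gripper_width: 0.0874
gripper_force: 0.0
```

Emit:
send_rows(
  steps=[
    {"dp": [0, 0, 40], "roll": 0, "jaw": 100},
    {"dp": [0, 0, 79], "roll": 0, "jaw": 100},
    {"dp": [0, 0, 79], "roll": 0, "jaw": 100},
  ],
)

```text
time_s: 19.02
tcp_pos: [0.4394, 0.1258, 0.1589]
eef_rot: [-179.8, -0.2, 171.3]
contact_force: [-0.7, -0.2, 0.5]
gripper_width: 0.0877
gripper_force: 0.0
```

```bash
python3 - <<'E'
from h import *
from plant import r
P=[]
for _ in range(4): S=r.capture("scene"); s=r.get_state();P.append(s["tcp_pos"])
D=r.capture("side");np.savez("side3.npz",**D);np.savez("scene3.npz",**S)
cv2.imwrite("pics/side3.png",cv2.resize(D["image"][70:270,280:480],None,fx=3,fy=3))
print(np.mean(P,0),s["eef_rot"],s["joints"],s["time_s"])
E
```

```text
[0.44162764 0.12695792 0.1617503 ] [1.79895425e+02 1.27438649e-01 1.71281665e+02] [ 4.07266200e+01  4.00829988e+00 -3.20215735e+01  3.57266400e-02
 -5.38078198e+01 -1.39465894e+02] 19.225
```

View pics/side3.png

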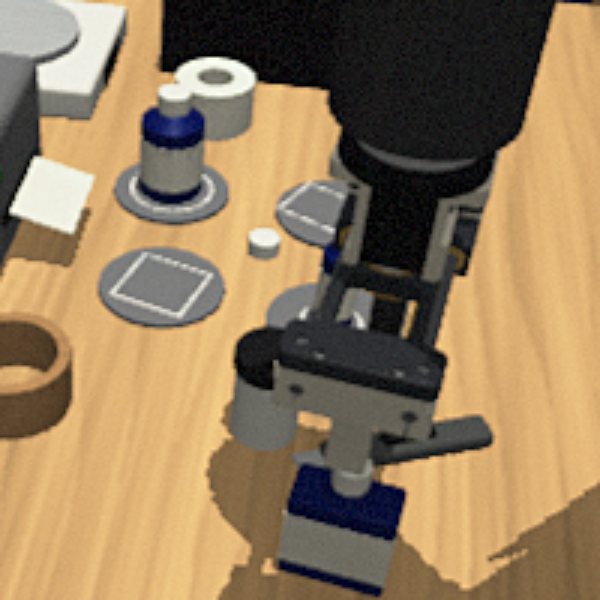

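The round bottle stands centred in its outline, and the gripper is over the oblong bottle's cap and aligned with it. Descending to grip.

Emit:
send_rows(
  steps=[
    {"dp": [0, 0, 35], "roll": 0, "jaw": 100},
    {"dp": [0, 0, 70], "roll": 0, "jaw": 90},
    {"dp": [0, 0, 94], "roll": 0, "jaw": 80},
    {"dp": [0, 0, 104.5], "roll": 0, "jaw": 70},
    {"dp": [0, 0, 104.5], "roll": 0, "jaw": 60},
  ],
)

```text
time_s: 19.9
tcp_pos: [0.4414, 0.1269, 0.0562]
eef_rot: [-180.0, 0.0, 171.3]
contact_force: [-0.2, 0.5, 1.4]
gripper_width: 0.057
gripper_force: 0.0
```

Emit:
send_rows(
  newtons=25,
  steps=[
    {"dp": [0, 0, 0], "roll": 0, "jaw": 50},
    {"dp": [0, 0, 0], "roll": 0, "jaw": 44},
    {"dp": [0, 0, 0], "roll": 0, "jaw": 36},
    {"dp": [0, 0, 0], "roll": 0, "jaw": 28},
    {"dp": [0, 0, 0], "roll": 0, "jaw": 28},
  ],
)

```text
time_s: 20.52
tcp_pos: [0.4413, 0.127, 0.0565]
eef_rot: [180.0, 0.0, 171.3]
contact_force: [-1.4, -0.4, 5.8]
gripper_width: 0.036
gripper_force: 25.0
```

Emit:
send_rows(
  steps=[
    {"dp": [0, 0, 0], "roll": 0, "jaw": 28},
    {"dp": [0, 0, 0], "roll": 0, "jaw": 28},
  ],
)

```text
time_s: 20.78
tcp_pos: [0.4413, 0.127, 0.0565]
eef_rot: [180.0, 0.0, 171.3]
contact_force: [-1.9, -0.4, 6.1]
gripper_width: 0.0358
gripper_force: 25.0
```

```bash
python3 - <<'E'
from h import *
from plant import r
P=[]
for _ in range(4): D=r.capture("side"); s=r.get_state();P.append(s["tcp_pos"])
m=np.mean(P,0);print(m,s["eef_rot"],s["gripper_width"])
T=yawm(171.3);print("to mat in tool mm",(T.T@(np.array([.467,-.2852,.061])-m)*1000).round(1))
E
```

```text
[0.44133378 0.12699009 0.05646891] [1.79968663e+02 3.96561175e-02 1.71290809e+02] 0.03614047115397287
to mat in tool mm [ -87.7 -403.6   -4.5]
```

Emit:
send_rows(
  steps=[
    {"dp": [0, 0, -20], "roll": 0, "jaw": 28},
    {"dp": [0, 0, -60], "roll": 0, "jaw": 28},
    {"dp": [0, 0, -105], "roll": 0, "jaw": 28},
    {"dp": [0, 0, -140], "roll": 0, "jaw": 28},
    {"dp": [0, 0, -155], "roll": 0, "jaw": 28},
  ],
)

```text
time_s: 21.6
tcp_pos: [0.4414, 0.1271, 0.2125]
eef_rot: [179.9, 0.1, 171.3]
contact_force: [0.6, 0.8, -2.3]
gripper_width: 0.0358
gripper_force: 24.9
```

Emit:
send_rows(
  steps=[
    {"dp": [-6, -30, 0], "roll": 0, "jaw": 28},
    {"dp": [-18, -82, 0], "roll": 0, "jaw": 28},
    {"dp": [-29, -135, 0], "roll": 0, "jaw": 28},
    {"dp": [-41, -190, 0], "roll": 0, "jaw": 28},
    {"dp": [-53, -245, 0], "roll": 0, "jaw": 28},
  ],
)

```text
time_s: 22.22
tcp_pos: [0.4555, -0.125, 0.2097]
eef_rot: [180.0, -0.1, 171.3]
contact_force: [0.9, 0.3, -2.3]
gripper_width: 0.0361
gripper_force: 24.9
```

Emit:
send_rows(
  steps=[
    {"dp": [-12, -55, 0], "roll": 0.06, "jaw": 28},
    {"dp": [-23, -105, 0], "roll": 0.15, "jaw": 28},
    {"dp": [-32, -143, 0], "roll": 0.25, "jaw": 28},
    {"dp": [-34.7, -158.6, 0], "roll": 0.319, "jaw": 28},
    {"dp": [-34.7, -158.6, 0], "roll": 0.319, "jaw": 28},
  ],
)

```text
time_s: 22.85
tcp_pos: [0.4656, -0.2862, 0.209]
eef_rot: [-180.0, -0.2, 152.9]
contact_force: [-0.4, 0.1, -2.6]
gripper_width: 0.036
gripper_force: 24.9
```

Emit:
send_rows(
  steps=[
    {"dp": [0, 0, 30], "roll": 0, "jaw": 28},
    {"dp": [0, 0, 80], "roll": 0, "jaw": 28},
    {"dp": [0, 0, 125], "roll": 0, "jaw": 28},
    {"dp": [0, 0, 144], "roll": 0, "jaw": 28},
    {"dp": [0, 0, 144], "roll": 0, "jaw": 28},
  ],
)

```text
time_s: 23.48
tcp_pos: [0.465, -0.2843, 0.0649]
eef_rot: [-179.9, -0.3, 153.1]
contact_force: [-0.6, -0.3, -1.6]
gripper_width: 0.0358
gripper_force: 24.9
```

```bash
python3 - <<'E'
from h import *
from plant import r
P=[];F=[]
for _ in range(5): D=r.capture("side"); s=r.get_state();P.append(s["tcp_pos"]);F.append(s["contact_force"][2])
m=np.mean(P,0);print(m,s["eef_rot"],s["gripper_width"],np.mean(F))
T=yawm(153);print("to go",(T.T@(np.array([.467,-.2852,.0605])-m)*1000).round(1))
E
```

```text
[ 0.46700791 -0.28514585  0.06751563] [1.79970235e+02 1.18946317e-01 1.53038140e+02] 0.035785527583462304 -1.9265295689640625
to go [-0.  -0.1  7. ]
```

Emit:
send_rows(
  steps=[
    {"dp": [0, 0, 2], "roll": 0, "jaw": 28},
    {"dp": [0, 0, 4], "roll": 0, "jaw": 28},
    {"dp": [0, 0, 6], "roll": 0, "jaw": 28},
    {"dp": [0, 0, 7], "roll": 0, "jaw": 28},
    {"dp": [0, 0, 7], "roll": 0, "jaw": 28},
  ],
)

```text
time_s: 24.35
tcp_pos: [0.4664, -0.2856, 0.0604]
eef_rot: [-180.0, 0.0, 153.0]
contact_force: [-3.1, 1.2, 5.3]
gripper_width: 0.0359
gripper_force: 25.0
```

Emit:
send_rows(
  steps=[
    {"dp": [0, 0, 0], "roll": 0, "jaw": 28},
  ],
)

```text
time_s: 24.48
tcp_pos: [0.4664, -0.2856, 0.0604]
eef_rot: [-180.0, 0.0, 153.0]
contact_force: [-3.1, 1.2, 5.0]
gripper_width: 0.0355
gripper_force: 25.0
```

Emit:
send_rows(
  steps=[
    {"dp": [0, 0, -0.4], "roll": 0, "jaw": 35},
    {"dp": [0, 0, -0.4], "roll": 0, "jaw": 50},
    {"dp": [0, 0, -0.4], "roll": 0, "jaw": 80},
    {"dp": [0, 0, -0.4], "roll": 0, "jaw": 100},
    {"dp": [0, 0, -0.4], "roll": 0, "jaw": 100},
  ],
)

```text
time_s: 25.1
tcp_pos: [0.4666, -0.2854, 0.0602]
eef_rot: [180.0, 0.0, 153.0]
contact_force: [0.7, 0.5, 0.1]
gripper_width: 0.0685
gripper_force: 0.0
```

Emit:
send_rows(
  steps=[
    {"dp": [0, 0, -10], "roll": 0, "jaw": 100},
    {"dp": [0, 0, -40], "roll": 0, "jaw": 100},
    {"dp": [0, 0, -90], "roll": 0, "jaw": 100},
    {"dp": [0, 0, -140], "roll": 0, "jaw": 100},
    {"dp": [0, 0, -180], "roll": 0, "jaw": 100},
  ],
)

```text
time_s: 25.72
tcp_pos: [0.4667, -0.2856, 0.2434]
eef_rot: [180.0, 0.1, 153.0]
contact_force: [0.3, -0.2, 0.5]
gripper_width: 0.0876
gripper_force: 0.0
```

Emit:
send_rows(
  steps=[
    {"dp": [28, 51, 0], "roll": 0, "jaw": 100},
    {"dp": [56, 102, 0], "roll": 0, "jaw": 100},
    {"dp": [84, 152, 0], "roll": 0, "jaw": 100},
    {"dp": [112, 203, 0], "roll": 0, "jaw": 100},
    {"dp": [140.6, 254.5, 0], "roll": 0, "jaw": 100},
  ],
)

```text
time_s: 26.35
tcp_pos: [0.4564, 0.0069, 0.2413]
eef_rot: [179.9, 0.1, 153.0]
contact_force: [-0.0, 0.0, 0.7]
gripper_width: 0.0873
gripper_force: 0.0
```

Emit:
send_rows(
  steps=[
    {"dp": [28, 51, 0], "roll": -0.155, "jaw": 100},
    {"dp": [56, 102, 0], "roll": -0.31, "jaw": 100},
    {"dp": [84, 152, 0], "roll": -0.466, "jaw": 100},
    {"dp": [112, 203, 0], "roll": -0.62, "jaw": 100},
    {"dp": [141, 254, 0], "roll": -0.777, "jaw": 100},
  ],
)

```text
time_s: 26.98
tcp_pos: [0.446, 0.2974, 0.2413]
eef_rot: [180.0, 0.1, -162.2]
contact_force: [1.4, 0.7, 0.7]
gripper_width: 0.0876
gripper_force: 0.0
```

Emit:
send_rows(
  steps=[
    {"dp": [0, 0, 40], "roll": 0, "jaw": 100},
    {"dp": [0, 0, 79], "roll": 0, "jaw": 100},
    {"dp": [0, 0, 79], "roll": 0, "jaw": 100},
  ],
)

```text
time_s: 27.35
tcp_pos: [0.4451, 0.2942, 0.1594]
eef_rot: [-179.8, -0.3, -162.5]
contact_force: [0.4, 1.3, 0.4]
gripper_width: 0.0875
gripper_force: 0.0
```

```bash
python3 - <<'E'
from h import *
from plant import r
P=[]
for _ in range(4): S=r.capture("scene"); s=r.get_state();P.append(s["tcp_pos"])
m=np.mean(P,0);print(m,s["eef_rot"],s["joints"],s["time_s"])
T=yawm(-162.5);print("to go",(T.T@(np.array([.447,.2955,.056])-m)*1000).round(1))
w=S;hs=cv2.cvtColor(w["image"],cv2.COLOR_BGR2HSV)
D=r.capture("side");np.savez("side4.npz",**D);np.savez("scene4.npz",**S)
a=S["image"][100:300,170:370];b=D["image"][80:280,290:490]
cv2.imwrite("pics/chk4.png",cv2.resize(np.hstack([a,b]),None,fx=2,fy=2))
E
```

```text
[0.44703394 0.29580386 0.16276968] [ 1.79913927e+02  1.65615257e-01 -1.62476736e+02] [ 5.44737617e+01  1.12151534e+01 -2.31238738e+01  3.73461203e-02
 -5.54768855e+01 -1.26971490e+02] 27.55
to go [ 1.000e-01 -3.000e-01  1.068e+02]
```

View pics/chk4.png

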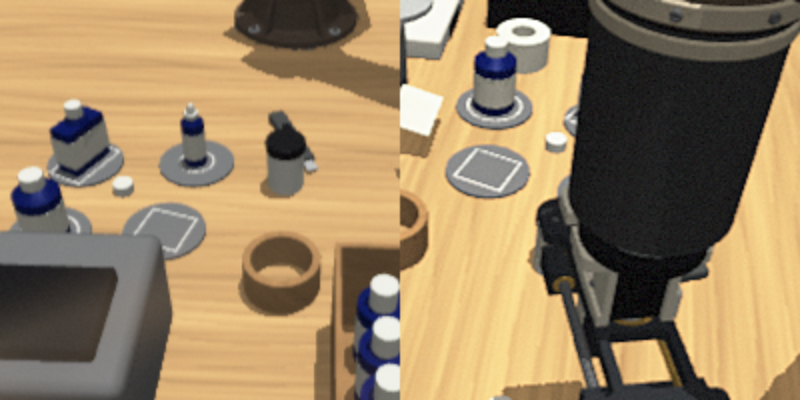

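Three bottles stand upright in their outlines: oblong (80,140), dropper (193,140) and round (40,205) in the crop. Next is the square one.

Emit:
send_rows(
  steps=[
    {"dp": [0, 0, 35], "roll": 0, "jaw": 100},
    {"dp": [0, 0, 70], "roll": 0, "jaw": 95},
    {"dp": [0, 0, 94], "roll": 0, "jaw": 85},
    {"dp": [0, 0, 106], "roll": 0, "jaw": 75},
    {"dp": [0, 0, 106], "roll": 0, "jaw": 65},
  ],
)

```text
time_s: 28.22
tcp_pos: [0.4467, 0.2956, 0.0555]
eef_rot: [-180.0, 0.0, -162.5]
contact_force: [-0.1, -0.2, -0.5]
gripper_width: 0.0614
gripper_force: 0.0
```

Emit:
send_rows(
  newtons=25,
  steps=[
    {"dp": [0, 0, 0], "roll": 0, "jaw": 58},
    {"dp": [0, 0, 0], "roll": 0, "jaw": 53},
    {"dp": [0, 0, 0], "roll": 0, "jaw": 46},
    {"dp": [0, 0, 0], "roll": 0, "jaw": 40},
    {"dp": [0, 0, 0], "roll": 0, "jaw": 40},
  ],
)

```text
time_s: 28.85
tcp_pos: [0.4468, 0.2961, 0.0562]
eef_rot: [180.0, 0.1, -162.5]
contact_force: [-1.4, 0.4, 5.5]
gripper_width: 0.0458
gripper_force: 25.0
```

Emit:
send_rows(
  steps=[
    {"dp": [0, 0, 0], "roll": 0, "jaw": 40},
    {"dp": [0, 0, 0], "roll": 0, "jaw": 40},
  ],
)

```text
time_s: 29.1
tcp_pos: [0.4468, 0.2961, 0.0561]
eef_rot: [180.0, 0.1, -162.5]
contact_force: [-1.5, -0.4, 6.6]
gripper_width: 0.0462
gripper_force: 25.0
```

```bash
python3 - <<'E'
from h import *
from plant import r
P=[]
for _ in range(4): D=r.capture("side"); s=r.get_state();P.append(s["tcp_pos"])
m=np.mean(P,0);print(m,s["eef_rot"],s["gripper_width"])
T=yawm(-162.5);print("to mat in tool mm",(T.T@(np.array([.6044,-.147,.061])-m)*1000).round(1))
E
```

```text
[0.44683552 0.29606679 0.05616852] [ 1.79955902e+02  8.09109107e-02 -1.62453877e+02] 0.045713525541485105
to mat in tool mm [ -17.  -469.9   -4.8]
```

Emit:
send_rows(
  steps=[
    {"dp": [0, 0, -20], "roll": 0, "jaw": 40},
    {"dp": [0, 0, -60], "roll": 0, "jaw": 40},
    {"dp": [0, 0, -105], "roll": 0, "jaw": 40},
    {"dp": [0, 0, -140], "roll": 0, "jaw": 40},
    {"dp": [0, 0, -155], "roll": 0, "jaw": 40},
  ],
)

```text
time_s: 29.92
tcp_pos: [0.4467, 0.2958, 0.2121]
eef_rot: [179.9, 0.1, -162.5]
contact_force: [0.6, -0.4, -2.4]
gripper_width: 0.0458
gripper_force: 25.0
```

Emit:
send_rows(
  steps=[
    {"dp": [-1, -30, 0], "roll": 0, "jaw": 40},
    {"dp": [-3, -80, 0], "roll": 0, "jaw": 40},
    {"dp": [-5, -132, 0], "roll": 0, "jaw": 40},
    {"dp": [-7, -184, 0], "roll": 0, "jaw": 40},
    {"dp": [-9, -236, 0], "roll": 0, "jaw": 40},
  ],
)

```text
time_s: 30.55
tcp_pos: [0.5257, 0.0714, 0.209]
eef_rot: [180.0, -0.1, -162.5]
contact_force: [1.6, 0.4, -2.4]
gripper_width: 0.0459
gripper_force: 25.0
```

Emit:
send_rows(
  steps=[
    {"dp": [-2, -52, 0], "roll": 0.1, "jaw": 40},
    {"dp": [-4, -104, 0], "roll": 0.22, "jaw": 40},
    {"dp": [-6, -156, 0], "roll": 0.36, "jaw": 40},
    {"dp": [-7, -205, 0], "roll": 0.5, "jaw": 40},
    {"dp": [-8, -233.9, 0], "roll": 0.595, "jaw": 40},
  ],
)

```text
time_s: 31.18
tcp_pos: [0.6037, -0.1497, 0.2083]
eef_rot: [-180.0, -0.2, 163.1]
contact_force: [0.1, 0.9, -1.6]
gripper_width: 0.0461
gripper_force: 25.0
```

Emit:
send_rows(
  steps=[
    {"dp": [0, 0, 0], "roll": 0, "jaw": 40},
    {"dp": [0, 0, 40], "roll": 0, "jaw": 40},
    {"dp": [0, 0, 85], "roll": 0, "jaw": 40},
    {"dp": [0, 0, 120], "roll": 0, "jaw": 40},
    {"dp": [0, 0, 142], "roll": 0, "jaw": 40},
  ],
)

```text
time_s: 31.8
tcp_pos: [0.6022, -0.1466, 0.0654]
eef_rot: [-180.0, -0.2, 163.5]
contact_force: [0.4, 0.1, -1.3]
gripper_width: 0.0459
gripper_force: 25.0
```

```bash
python3 - <<'E'
from h import *
from plant import r
P=[];F=[]
for _ in range(6): D=r.capture("side"); s=r.get_state();P.append(s["tcp_pos"]);F.append(s["contact_force"][2])
m=np.mean(P[1:],0);print(m,s["eef_rot"],s["gripper_width"],np.mean(F))
T=yawm(163.4);print("to go",(T.T@(np.array([.6044,-.147,.0602])-m)*1000).round(1))
E
```

```text
[ 0.60344597 -0.14697072  0.06752454] [1.79977388e+02 8.94731486e-02 1.63480360e+02] 0.0458116037302855 -2.0428424595713883
to go [-0.9  0.2  7.3]
```

Emit:
send_rows(
  steps=[
    {"dp": [-0.5, 0, 2], "roll": 0, "jaw": 40},
    {"dp": [-0.5, 0, 4], "roll": 0, "jaw": 40},
    {"dp": [-0.5, 0, 6], "roll": 0, "jaw": 40},
    {"dp": [-0.5, 0, 7.2], "roll": 0, "jaw": 40},
    {"dp": [-0.5, 0, 7.2], "roll": 0, "jaw": 40},
  ],
)

```text
time_s: 32.72
tcp_pos: [0.6045, -0.1477, 0.0609]
eef_rot: [-180.0, -0.0, 163.4]
contact_force: [-0.1, 0.0, -2.7]
gripper_width: 0.0458
gripper_force: 25.0
```

Emit:
send_rows(
  steps=[
    {"dp": [0, 0, 0], "roll": 0, "jaw": 40},
  ],
)

```text
time_s: 32.85
tcp_pos: [0.6046, -0.1477, 0.0611]
eef_rot: [-180.0, -0.0, 163.4]
contact_force: [-0.3, -0.4, -1.6]
gripper_width: 0.0457
gripper_force: 25.0
```

Not quite down yet. Another 1 mm.

Emit:
send_rows(
  steps=[
    {"dp": [0, 0, 0.6], "roll": 0, "jaw": 40},
    {"dp": [0, 0, 1], "roll": 0, "jaw": 40},
    {"dp": [0, 0, 1], "roll": 0, "jaw": 40},
  ],
)

```text
time_s: 33.22
tcp_pos: [0.6046, -0.1476, 0.0602]
eef_rot: [-180.0, 0.0, 163.4]
contact_force: [-1.2, -0.6, 0.1]
gripper_width: 0.0458
gripper_force: 25.0
```

Emit:
send_rows(
  steps=[
    {"dp": [0, 0, 0.4], "roll": 0, "jaw": 48},
    {"dp": [0, 0, 0.4], "roll": 0, "jaw": 60},
    {"dp": [0, 0, 0.4], "roll": 0, "jaw": 85},
    {"dp": [0, 0, 0.4], "roll": 0, "jaw": 100},
    {"dp": [0, 0, 0.4], "roll": 0, "jaw": 100},
  ],
)

```text
time_s: 33.85
tcp_pos: [0.6046, -0.1477, 0.0596]
eef_rot: [-180.0, -0.0, 163.4]
contact_force: [0.4, 0.2, -0.2]
gripper_width: 0.0772
gripper_force: 0.0
```

Emit:
send_rows(
  steps=[
    {"dp": [0, 0, -10], "roll": 0, "jaw": 100},
    {"dp": [0, 0, -50], "roll": 0, "jaw": 100},
    {"dp": [0, 0, -110], "roll": 0, "jaw": 100},
    {"dp": [0, 0, -170], "roll": 0, "jaw": 100},
    {"dp": [0, 0, -230], "roll": 0, "jaw": 100},
  ],
)

```text
time_s: 34.48
tcp_pos: [0.6042, -0.1477, 0.2927]
eef_rot: [180.0, 0.1, 163.4]
contact_force: [1.4, 0.5, -0.0]
gripper_width: 0.0875
gripper_force: 0.0
```

Emit:
send_rows(
  steps=[
    {"dp": [-10, -30, -40], "roll": 0.1, "jaw": 100},
    {"dp": [-20, -60, -80], "roll": -0.1, "jaw": 100},
    {"dp": [-20, -70, -110], "roll": -0.29, "jaw": 100},
    {"dp": [-20, -70, -110], "roll": -0.29, "jaw": 100},
    {"dp": [-20, -70, -110], "roll": -0.29, "jaw": 100},
  ],
)

```text
time_s: 35.1
tcp_pos: [0.6034, -0.2202, 0.3995]
eef_rot: [180.0, -0.0, 179.9]
contact_force: [-0.3, -0.2, 0.2]
gripper_width: 0.0876
gripper_force: 0.0
```

```bash
python3 - <<'E'
from h import *
from plant import r
w=r.capture("wrist");s=r.get_state();print(s["tcp_pos"],s["eef_rot"],s["time_s"])
cv2.imwrite("pics/w5.png",w["image"]);np.savez("w5.npz",**w)
hs=cv2.cvtColor(w["image"],cv2.COLOR_BGR2HSV);wh=((hs[...,1]<60)&(hs[...,2]>110)).astype(np.uint8)
blue=((hs[...,0]>105)&(hs[...,0]<130)&(hs[...,1]>140)).astype(np.uint8);cs=[c for c in cv2.findContours(blue,0,cv2.CHAIN_APPROX_NONE)[0] if cv2.contourArea(c)>60]
for n,x,y,zb in [("obl",.467,-.2852,.076),("drop",.4597,-.125,.074),("round",.6197,-.2935,.076),("sq",.6044,-.147,.074)]:
    p=proj(w,[x,y,zb])[0];c=min(cs,key=lambda c:np.hypot(*(c[:,0].mean(0)-p)));h=cv2.convexHull(c)
    rc=cv2.minAreaRect((ray(w,h[:,0],zb)[:,:2]*1000).astype(np.float32));print(n,p.round(),np.round(rc[0],1),np.round(rc[1],1),round(rc[2],1))
E
```

```text
[ 0.60338459 -0.22008063  0.39899982] [ 1.79973236e+02 -6.23001927e-02  1.79965695e+02] 35.15
obl [262.  52.] [ 467.  -284.4] [35.8 67.9] 62.8
drop [392.  46.] [ 460.1 -127.5] [29.2 31.5] 31.0
round [261. 174.] [ 620.1 -292.9] [54.8 56.6] 42.8
sq [369. 162.] [ 603.7 -148.6] [45.2 44.6] 73.3
```

View pics/w5.png

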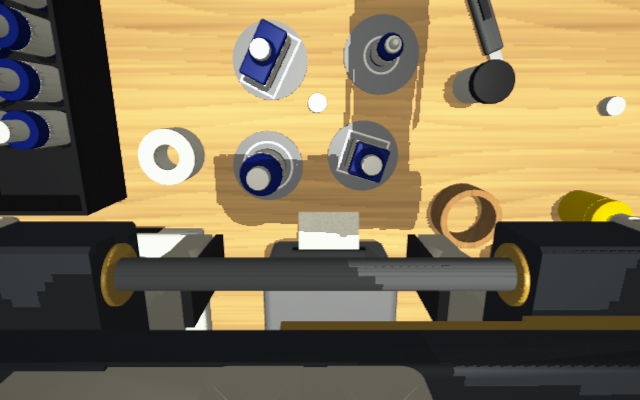

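The view shows all four bottles upright: oblong (265,52), dropper (388,47), round (263,174) and square (367,162). Each sits within about 2 mm of its outline centre, and the two angled ones are within 1°. The canister and tape haven't moved, so I'm handing in.

```bash
python3 -c "
from plant import r
print(r.close_job())"
```

```text
the job is handed in; nothing more can be done
None
```

All four blue bottles stand upright on their matching mats, each centred to within about 2.5 mm and turned to within about 1°; the canister and tape were left where they were, and the job was handed in at about 35 s.

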